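# Feel for the release notch of a clamshell fixture and spring its cover open

### The arm

A 6-joint arm with a two-finger parallel gripper is mounted at the origin on the work surface. World frame = base frame: x ahead of the robot, y to its left, z up, the work surface at z = 0. Lengths are in m, angles in rad, forces in N, time in s.
With the tool pointing down it reaches from about 0.25 to 0.725 m from the base axis. Payload 4 kg.
Tool frame: the origin (TCP) lies between the finger pads; the fingertips stand 25 mm ahead of it and the grasp point (between the pads) lies 6 mm ahead of it; y points along the fingers, z is the direction in which the jaws open and shut, and the axes are right-handed (so a half turn about y gives the same grasp; the last joint's range is limited). The gripper opens to 85 mm and grips with 20 to 120 N. Pads are 22 mm wide; open, the fingers measure 114 mm over their backs; the gripper's body (76 mm by 85 mm) begins 54 mm behind the grasp point. The pads swing forward as they close: fully open they stand 13 mm farther back than shut.
Start: joints at [-1.2, 0.241, 0.005, 1.335, 0, 1.571], TCP at [0.181, -0.466, 0.224] pointing down, gripper open.
Joint ranges: [-2.72, 2.72], [-1.05, 1.87], [-1.09, 1.28], [-1.99, 2.15], [-1.42, 1.44], [-3.14, 3.14]. Speed limits (rad/s): [2.79, 2.79, 3.14, 3.14, 3.14, 3.14].

### API

Orientations are given as a rotation vector (axis times angle).
In Python, from plant import bot gives the robot as it stands.
- The arm moves only by the tool send_rows, never from a script. Its argument "rows" is a list of rows, each a list of 3 entries, a list of its own where there are three numbers: the shift along the tool's x, y, z in cm, then the turn, a rotation vector about the tool's x, y, z in degrees, then the closure, from 0 (fully open) to 1 (shut). In form: [[[dx, dy, dz], [wx, wy, wz], claw], ...]. A call has exactly 5 rows; each row is the pose to reach, as a shift and turn from the pose commanded when the call began, along the tool's axes at that moment; what a row does not reach only later rows make up. A row lasts 1/12 s, in which the tool goes at most 41.7 mm and 7.16 degrees, less where a joint would pass 70% of its speed; a pose out of reach is approached as far as the arm can. A call with a gripper value outside its range is refused whole. The fingers move at their own pace and stop on an object; the grip force is fixed at half the most. Time passes only in rows, so rows that repeat a pose let the fingers close, or fill a call up. It gives the time, the measured TCP pose, the force and the opening at its end, in the units of the state.
- bot.sense(): the state, without advancing time (a new reading comes with each control period).
- bot.snapshot(name): name is "scene" or "top"; returns a dict with "frame" (400x640x3 uint8, blue, green, red), "fovy" (degrees; the focal length in pixels is half the picture's height over the tangent of half this angle, whatever the lens; pixels are square), "cx", "cy" (the principal point, pixels), "k1" (the pictures are not rectified: a ray, as slopes to the right and down, at radius r is drawn at 1 + k1 r^2 times it, then the intrinsics apply), "world_from_camera" (4x4, takes a point from camera to world coordinates). Camera axes: x right, y up, looking along -z (the intrinsics and any distortion apply to the point x, -y, -z); pixel columns grow to the right and rows downward; lengths in m; the calibration is good to about 2 mm. A picture is of the moment at which its call begins. There is no depth.
- bot.sign_off(): hands the job in, once; it reports no verdict.
The state is a dict: "clock": time; "joint_pos": joint angles; "joint_vel": joint speeds; "joint_efforts": joint torques, N m; "tcp_pos": TCP position; "tcp_rot": TCP orientation; "wrist_force": force on the tool from outside, world axes, zero at the start; "torque": the same for the moment, N m; "opening": opening from 0.0 (shut) to 1.0 (fully open).
Only numpy, scipy, OpenCV 4.12 (cv2) and the standard library are available. Lean on these libraries where they do the work, as an engineer would, in place of code of your own. Each camera call takes 0.05 s, during which the arm holds its last target.

### The job

Open the clamshell fixture on the bench: put a fingertip against the front of its rail (the side facing the robot) at the left-hand end as the robot sees it, run it along to the right until it drops into the release notch, and press the key inside the notch away from you until the cover springs fully open by itself. Then take the hand clear. Only touch: do not pry or push the cover, grasp nothing, and leave the two loose units, the tote and the screwdriver where they are.

Things in the scene. Friction and masses are not known exactly. Their poses are not given: they have to be found in the camera images.
- fixture: Bolted-down clamshell fixture, 320 mm wide, 280 deep, 77 high: bare metal base with a nest of small parts under a cover with a clear window. Origin: at bench level, directly below the middle of the front rail's front face. Its +x points into the fixture, away from the robot, +y to the robot's left, z up. The bench is clear for 95 mm in front of the rail.
- rail_left (a point): Left-hand end of the front rail: top corner of its front face, at fixture (0, +160, 60) mm. The rail is bare aluminium, 60 mm high, 45 mm deep; its flat upright front face is the plane x = 0 of the fixture. It is made of flush blocks with hairline seams under 1 mm. The first 95 mm from this end are always plain.
- rail_right (a point): Right-hand end of the rail: top corner of its front face, at fixture (0, -160, 60) mm. The release notch lies somewhere between the ends; its place differs each time and is not reported: its centre is anywhere from y = +40 to -110 mm. It is open to the front and the top, 42 mm wide, its floor at z = 25 mm, straight-sided, with the release key 16 mm behind the rail's front face.
- release_key (a joint): Travel in m of the release key, an aluminium push plate 38 mm wide, from z = 27 to 56 mm, standing across the notch, 16 mm in from the rail's face. 0 at rest, grows as it is pushed along the fixture's +x, 0.010 at its stop; resists with 4 N at first, 8.5 N at the stop. The cover is let go at 0.005 to 0.007. Springs back when released.
- cover (a joint): Angle in rad of the sprung cover: 0 shut and latched, 1.25 fully open at its stop. Hinged along the far side; the edge near the robot swings up and away. Once unlatched it rises by itself in about 3 s and stays open. If the hand is in its way it waits lightly against the hand and goes on when that is clear.
- cover_frame: The moving cover: aluminium frame with a clear window, 320 mm wide, 208 deep, 16 thick; when shut its top is at z = 77 mm and its near edge 52 mm behind the rail's front face. Origin on the hinge line, at mid-width, 70 mm above the bench, 266 mm behind the rail's front face.
- unit_a: A loose unit standing on the bench in front of the left half of the fixture: black cylinder 24 mm across with a steel neck and white cap, 49 mm high in all, about 60 g. Origin: centre of its underside. Leave alone.
- unit_b: A second loose unit, the same as unit_a, in front of the right half of the fixture. Leave alone.
- tote: An open blue plastic tote, 200 x 140 x 75 mm high, on the bench to the right of the fixture. Origin: centre of its underside. Leave alone.
- driver: A screwdriver 170 mm long lying on the bench to the left of the fixture. Leave alone.
There are look-alikes about, which are no part of the job. Leave any black or pink look-alike of the part that bears release_key alone.

How it is judged:
By the outcome, as a careful person would: the job done as asked, in the order asked, and still so for the second after the job is handed in, with the robot touching nothing.
It also fails if it takes over 72 s, if anything falls off the work surface, if the arm or the gripper's body presses on something with over 40 N, if the wrist force passes 120 N, or if a joint passes its speed limit or range.

## Working session

There is one attempt and no reset: what is moved stays moved. The work goes in short steps, Python scripts to look and compute and a tool call to move; the robot and the scene stay as the last step left them, time stands still between calls to the robot, and variables do not carry over. Pictures are saved under pics/ and viewed, and the job is handed in when it is done.

Besides the shell and the picture viewer there is one more tool, called after "Call:" by a JSON object that holds its "fn" and its "kwargs". send_rows: Moves the arm, as the interface text tells. Its arguments: {"type":"object","properties":{"rows":{"type":"array","items":{"type":"array"}}},"required":["rows"]}

```bash
mkdir -p pics; ls; python3 - <<'E'
from plant import bot
import cv2,numpy as np
s=bot.sense()
print({k:np.round(v,4).tolist() for k,v in s.items()})
for n in("scene","top"):
    d=bot.snapshot(n); cv2.imwrite(f"pics/{n}0.png",d["frame"])
    print(n,d["fovy"],d["cx"],d["cy"],d["k1"],np.round(d["world_from_camera"],4).tolist())
    np.savez(f"{n}0.npz",**d)
E
```

```text
pics
{'clock': 0.0, 'joint_pos': [-1.2, 0.2414, 0.0037, 1.3352, 0.0, 1.5708], 'joint_vel': [0.0, -0.0012, -0.0009, -0.0012, 0.0001, -0.0], 'joint_efforts': [-0.0016, -37.2318, 25.2408, 0.0171, -0.0001, -0.0], 'tcp_pos': [0.1809, -0.4654, 0.223], 'tcp_rot': [-0.3791, 2.0212, -2.0169], 'wrist_force': [-0.4383, -0.7143, 0.5442], 'torque': [0.0344, -0.0506, -0.0064], 'opening': 1.0009}
scene 52.9751951655316 320.531161256752 198.9171479225592 -0.03451766907790879 [[0.7344, -0.348, 0.5827, 1.1117], [0.6787, 0.3825, -0.627, -0.5661], [-0.0047, 0.8559, 0.5171, 0.537], [0.0, 0.0, 0.0, 1.0]]
top 45.59184821571675 316.3992806646599 199.61705831267335 -0.11480051178597969 [[0.0203, 0.9973, -0.0706, 0.5202], [-0.9997, 0.0193, -0.0147, -0.025], [-0.0133, 0.0709, 0.9974, 1.0688], [0.0, 0.0, 0.0, 1.0]]
```

View pics/scene0.png

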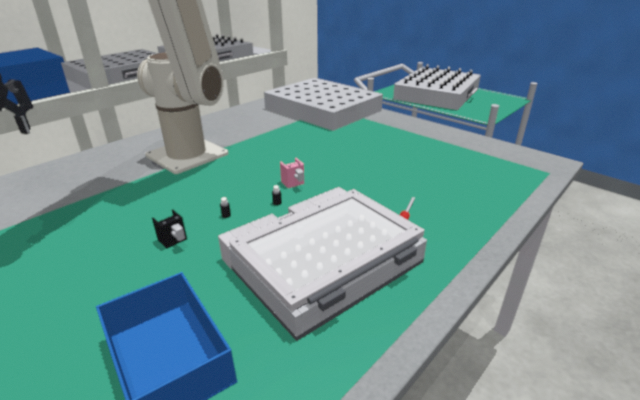

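View pics/top0.png

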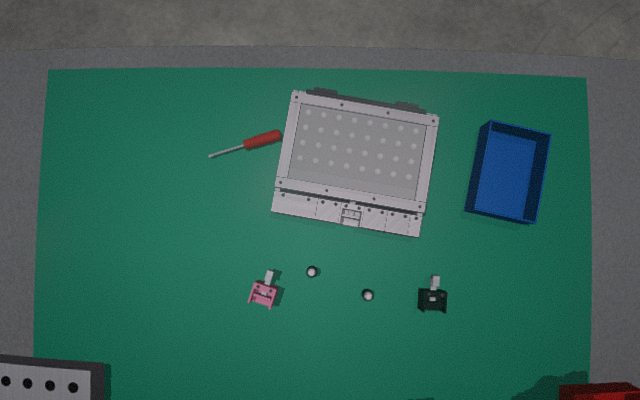

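Top view: the rail's front runs from (272,212) to (420,236). A notch-like slot is near (350,216), the units are at (312,272) and (368,295), and the pink and black look-alikes stand apart at (263,290) and (432,297). I'll enlarge the rail next.

```bash
cat > h.py <<'E'
import numpy as np,cv2
from scipy.spatial.transform import Rotation as R
def K(d):
    h=d["frame"].shape[0]; f=h/2/np.tan(np.radians(float(d["fovy"]))/2)
    return np.array([[f,0,float(d["cx"])],[0,f,float(d["cy"])],[0,0,1]]),np.array([float(d["k1"]),0,0,0,0])
def px2w(d,pts,z):
    k,D=K(d); p=cv2.undistortPointsIter(np.array(pts,float).reshape(-1,1,2),k,D,None,None,(3,100,1e-10)).reshape(-1,2)
    T=d["world_from_camera"]; r=np.c_[p[:,0],-p[:,1],-np.ones(len(p))]@T[:3,:3].T; o=T[:3,3]
    z=np.broadcast_to(z,len(p)); return o+r*((z-o[2])/r[:,2])[:,None]
def w2px(d,P):
    k,D=K(d); T=np.linalg.inv(d["world_from_camera"]); c=np.atleast_2d(P)@T[:3,:3].T+T[:3,3]
    c=c*[1,-1,-1]; return cv2.projectPoints(c.reshape(-1,1,3),np.zeros(3),np.zeros(3),k,D)[0].reshape(-1,2)
E
python3 - <<'E'
import cv2
a=cv2.imread('pics/top0.png')[175:250,260:435]; cv2.imwrite('pics/railtop.png',cv2.resize(a,None,fx=4.5,fy=4.5,interpolation=cv2.INTER_CUBIC))
a=cv2.imread('pics/scene0.png')[180:290,200:440]; cv2.imwrite('pics/railsc.png',cv2.resize(a,None,fx=3.3,fy=3.3,interpolation=cv2.INTER_CUBIC))
E
```

```text
(no output)
```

View pics/railtop.png

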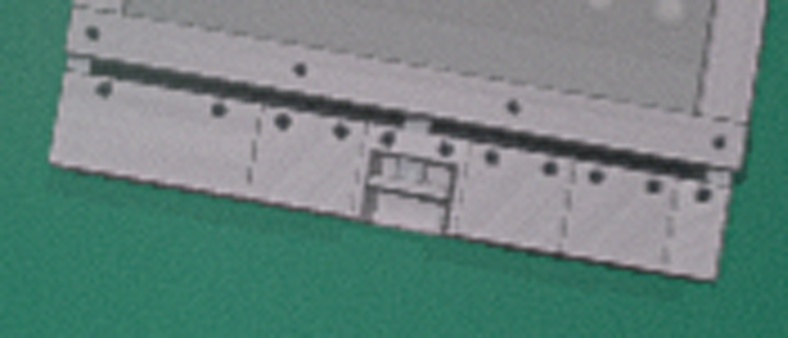

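View pics/railsc.png

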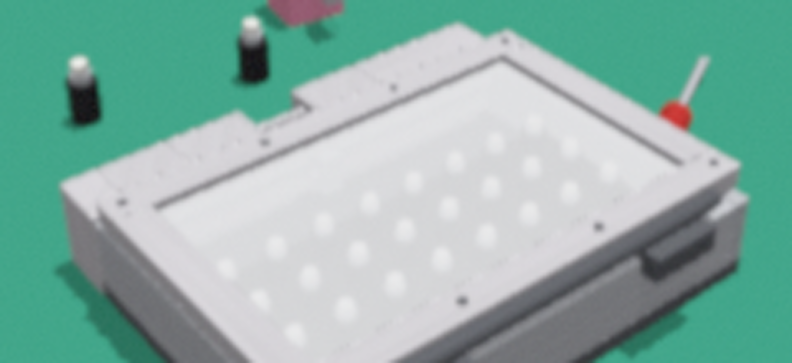

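```bash
python3 - <<'E'
from h import *
d=dict(np.load('top0.npz')); d["world_from_camera"]=d["world_from_camera"]
c=lambda x,y:(260+(x+.5)/4.5-.5,175+(y+.5)/4.5-.5)
L,Rr,n1,n2=px2w(d,[c(51,162),c(715,280),c(366,220),c(448,234)],.06)
v=L-Rr; print(L,Rr,np.linalg.norm(v)); v/=np.linalg.norm(v); 
yaw=np.arctan2(-v[0],v[1]); print('yaw deg',np.degrees(yaw))
m=(L+Rr)/2; print('origin',m,'notch y',(n1-m)@v,(n2-m)@v)
print('units caps',px2w(d,[(312,271),(368,294)],.045))
print('pink,black',px2w(d,[(263,290),(432,297)],.03))
for nme,p in (('a',px2w(d,[(312,271)],.045)[0]),('b',px2w(d,[(368,294)],.045)[0])):
    x=np.array([v[1],-v[0],0]); print(nme,'in fixture',(p-m)@x,(p-m)@v)
x=np.array([v[1],-v[0],0])
# check against scene by projecting box
P=[m*[1,1,0]+x*a+v*b+[0,0,z] for a,b,z in((0,.16,.06),(0,-.16,.06),(.05,.16,.06),(.052,-.16,.077),(.26,.16,.077),(.26,-.16,.077),(0,.02,.06),(0,-.02,.06))]
s=dict(np.load('scene0.npz')); print(w2px(s,P).round(1).tolist()); im=s["frame"].copy()
for q in w2px(s,P): cv2.circle(im,tuple(int(t*8) for t in q),12,(0,0,255),1,cv2.LINE_AA,3)
im2=d["frame"].copy()
for q in w2px(d,P): cv2.circle(im2,tuple(int(t*8) for t in q),12,(0,0,255),1,cv2.LINE_AA,3)
a=np.hstack([cv2.resize(im[170:300,200:440],(480,260)),cv2.resize(im2[80:250,260:450],(290,260))]); cv2.imwrite('pics/chk.png',a)
from plant import bot
print(R.from_rotvec(bot.sense()["tcp_rot"]).as_matrix().round(3))
E
```

```text
[0.5663029 0.0860518 0.06     ] [ 0.51670919 -0.22823897  0.06      ] 0.31817954891921535
yaw deg -8.967085367368696
origin [ 0.54150605 -0.07109359  0.06      ] notch y 0.00790860945075716 -0.031224759479867966
units caps [[ 0.43937239 -0.00362435  0.045     ]
 [ 0.39268887 -0.12427232  0.045     ]]
pink,black [[ 0.39446158  0.10241603  0.03      ]
 [ 0.38623186 -0.26552451  0.03      ]]
a in fixture -0.11140161764488499 0.05072535909381796
b in fixture -0.13870952350971696 -0.07572447273483171
[[339.1, 186.0], [218.0, 234.8], [353.0, 194.2], [229.0, 240.3], [425.0, 228.8], [291.5, 303.7], [291.6, 205.2], [276.6, 211.2]]
[[-0.932 -0.001  0.362]
 [-0.362  0.002 -0.932]
 [-0.    -1.    -0.002]]
```

View pics/chk.png

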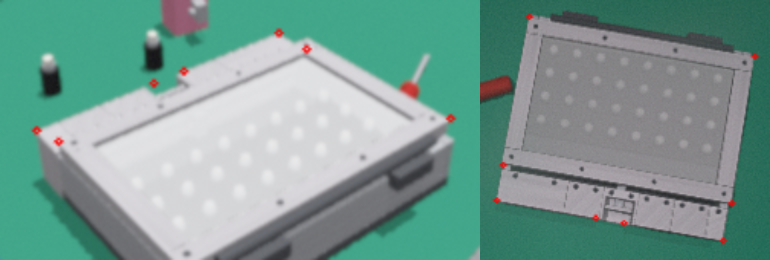

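The overlay fits: the rail measures 318 mm against the stated 320, and the corner projections agree in both views. The fixture is at (0.5415, -0.071) with yaw -9.0°. The visible slot lies on the rail itself at about y = -12 mm, looks bare metal and is about 39 mm wide. That is the real notch. The pink (263,290) and black (432,297) blocks are the look-alikes.

Plan: gripper shut, tilted 15° with the hand leaning back, tip at z ≈ 45 mm.

```bash
cat >> h.py <<'E'
import json,os
FO=np.array([.5415,-.0711,0]); YAW=np.radians(-8.97)
FR=R.from_euler('z',YAW).as_matrix(); fx,fy=FR[:,0],FR[:,1]
T15=np.radians(15)
yt=np.sin(T15)*fx-np.array([0,0,np.cos(T15)]); zt=np.cos(T15)*fx+np.array([0,0,np.sin(T15)]); xt=np.cross(yt,zt)
GOALR=np.c_[xt,yt,zt]; OFF=.025*yt+.0145*zt
def state():
    if os.path.exists('cmd.json'):
        c=json.load(open('cmd.json')); return np.array(c['p']),np.array(c['R'])
    return np.array([.181,-.466,.224]),np.array([[-.9320,0,.3624],[-.3624,0,-.9320],[0,-1,0]])
def ap(sh,w):  # record a sent final row
    p,r=state(); p=p+r@(np.array(sh)/100); r=r@R.from_rotvec(np.radians(w)).as_matrix()
    json.dump(dict(p=p.tolist(),R=r.tolist()),open('cmd.json','w'))
def to(fixpt,full=True):
    p,r=state(); t=FO+FR@np.array(fixpt)-OFF
    return (r.T@(t-p)*100).round(2),np.degrees(R.from_matrix(r.T@GOALR).as_rotvec()).round(2)
def where(s):
    r=R.from_rotvec(s["tcp_rot"]).as_matrix(); tip=np.array(s["tcp_pos"])+r@[0,.025,.0145]
    return (FR.T@(tip-FO)*1000).round(1),(FR.T@np.array(s["wrist_force"])).round(2)
E
python3 - <<'E'
from h import *
print(to([-.05,.146,.18]),to([-.05,.146,.10]),to([-.03,.146,.045]))
E
```

```text
(array([-49.17,   2.36, -39.9 ]), array([ 13.61, -59.43,   7.82])) (array([-49.17,  10.36, -39.9 ]), array([ 13.61, -59.43,   7.82])) (array([-50.9 ,  15.86, -38.9 ]), array([ 13.61, -59.43,   7.82]))
```

Call:
{"fn": "send_rows", "kwargs": {"rows": [[[-3, 0, -2.4], [0, -4, 0], 1], [[-6, 0, -4.8], [0, -8, 0], 1], [[-9, 0, -7.2], [0, -12, 0], 1], [[-12, 0, -9.6], [0, -16, 0], 1], [[-15, 0, -12], [0, -20, 0], 1]]}}

```text
clock: 0.52
tcp_pos: [0.2777, -0.2981, 0.2235]
tcp_rot: [-0.681, 1.802, -1.8]
wrist_force: [0.2, -1.1, 0.2]
opening: 0.302
```

```bash
python3 - <<'E'
from h import *
from plant import bot
ap([-15,0,-12],[0,-20,0]); s=bot.sense(); print(s["clock"],s["tcp_pos"],state()[0],s["wrist_force"],s["opening"],where(s)); print(to([-.05,.146,.18]))
E
```

```text
0.5167 [ 0.27765508 -0.29806434  0.22348883] [ 0.277312 -0.2998    0.224   ] [ 0.19334805 -1.1252282   0.23790584] 0.30156385731502533 (array([-214.1, -274.6,  198.5]), array([ 0.37, -1.08,  0.24]))
(array([-41.65,   2.36, -14.53]), array([ 14.39, -39.55,   5.21]))
```

Call:
{"fn": "send_rows", "kwargs": {"rows": [[[-3.8, 0, -1.3], [0, -4, 0], 1], [[-7.6, 0, -2.6], [0, -8, 0], 1], [[-11.4, 0, -3.9], [0, -12, 0], 1], [[-15.2, 0, -5.2], [0, -16, 0], 1], [[-19, 0, -6.5], [0, -20, 0], 1]]}}

```text
clock: 0.93
tcp_pos: [0.3777, -0.1238, 0.2238]
tcp_rot: [-0.931, 1.566, -1.566]
wrist_force: [0.8, -0.0, 0.1]
opening: 0.0
```

```bash
python3 - <<'E'
from h import *
from plant import bot
ap([-19,0,-6.5],[0,-20,0]); s=bot.sense(); print(s["clock"],s["tcp_pos"],state()[0],s["wrist_force"],s["opening"],where(s)); print(to([-.05,.146,.18]))
E
```

```text
0.9333 [ 0.37773437 -0.12375447  0.22377151] [ 0.37730765 -0.12566165  0.224     ] [ 8.39630849e-01 -3.85436031e-05  9.69723223e-02] 0.00017267941772254055 (array([-139.9,  -82.4,  198.8]), array([0.83, 0.13, 0.1 ]))
(array([-24.03,   2.36,   0.2 ]), array([ 14.85, -19.67,   2.59]))
```

Call:
{"fn": "send_rows", "kwargs": {"rows": [[[-4, 0, 0], [3, -3.9, 0.5], 1], [[-8, 0, 0], [6, -7.8, 1], 1], [[-12, 0.4, 0], [9, -11.8, 1.6], 1], [[-16, 0.8, 0], [12, -15.8, 2.1], 1], [[-20, 1.2, 0], [14.8, -19.7, 2.6], 1]]}}

```text
clock: 1.35
tcp_pos: [0.4739, 0.0518, 0.2118]
tcp_rot: [-0.951, 1.108, -1.446]
wrist_force: [0.1, -0.1, -0.6]
opening: -0.002
```

```bash
python3 - <<'E'
from h import *
from plant import bot
ap([-20,1.2,0],[14.8,-19.7,2.6]); s=bot.sense(); print(s["clock"],s["tcp_pos"],state()[0],s["wrist_force"],s["opening"],where(s)); print(to([-.05,.146,.10]),to([-.03,.146,.045]))
E
```

```text
1.35 [0.47393156 0.05177392 0.21183761] [0.47350909 0.04967687 0.212     ] [ 0.14328089 -0.1280913  -0.5606507 ] -0.0022188565195992117 (array([-65.4, 110.9, 191.5]), array([ 0.16, -0.1 , -0.56]))
(array([-3.73,  9.25, -0.86]), array([ 0.05,  0.03, -0.02])) (array([-3.72, 15.08, -0.35]), array([ 0.05,  0.03, -0.02]))
```

Orientation is reached. Next I descend to z ≈ 0.10 and take a picture.

Call:
{"fn": "send_rows", "kwargs": {"rows": [[[-1, 2, -0.2], [0, 0, 0], 1], [[-2, 4, -0.4], [0, 0, 0], 1], [[-3, 6, -0.6], [0, 0, 0], 1], [[-3.7, 8, -0.8], [0, 0, 0], 1], [[-3.7, 9.2, -0.9], [0, 0, 0], 1]]}}

```text
clock: 1.77
tcp_pos: [0.4931, 0.085, 0.1181]
tcp_rot: [-0.955, 1.113, -1.445]
wrist_force: [-0.2, -1.3, 0.1]
opening: -0.007
```

```bash
python3 - <<'E'
from h import *
from plant import bot
ap([-3.7,9.2,-.9],[0,0,0]); s=bot.sense(); print(s["clock"],state()[0],s["tcp_pos"],where(s)); print(to([-.03,.146,.045]))
a=bot.snapshot("scene");b=bot.snapshot("top")
tip=np.array(s["tcp_pos"])+R.from_rotvec(s["tcp_rot"]).as_matrix()@[0,.025,.0145]
print(w2px(a,[tip]),w2px(b,[tip]))
A=cv2.resize(a["frame"][80:260,200:440],(800,600)); cv2.imwrite('pics/s1.png',A); B=cv2.resize(b["frame"][120:300,220:460],(800,600)); cv2.imwrite('pics/t1.png',B)
E
```

```text
1.7667 [0.49411949 0.08391349 0.12080243] [0.49309573 0.08498564 0.11812053] (array([-51.8, 146.7,  97.6]), array([-0.01, -1.34,  0.07]))
(array([-0.02,  5.88,  0.55]), array([ 0.05,  0.03, -0.02]))
[[321.48639144 166.19225427]] [[270.32138183 235.72705386]]
```

View pics/s1.png

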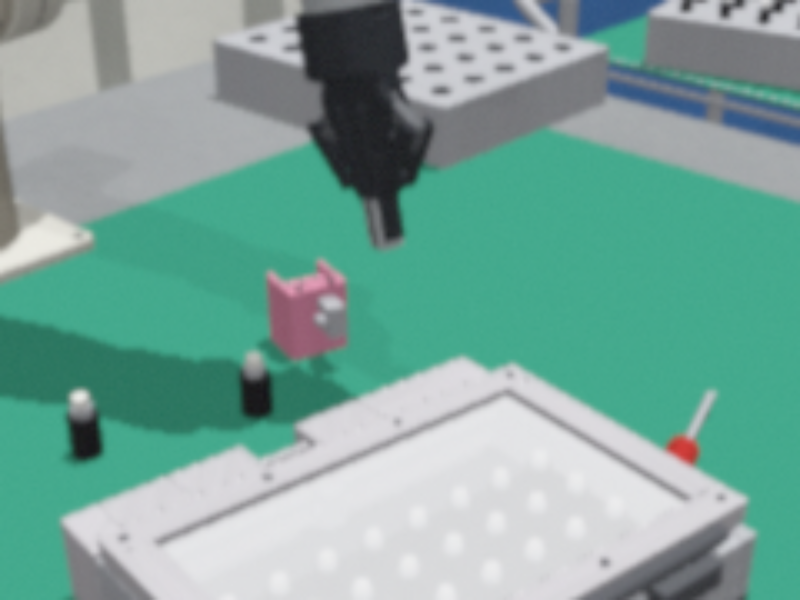

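View pics/t1.png

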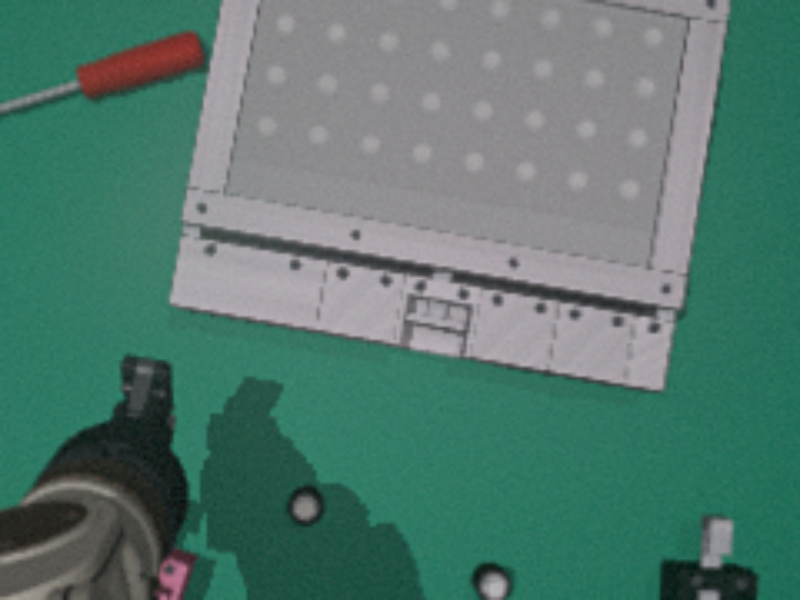

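```bash
python3 - <<'E'
from h import *
from plant import bot
s=bot.sense(); a=bot.snapshot("scene");b=bot.snapshot("top"); s2=bot.sense(); print(s["clock"],s2["clock"],s2["tcp_pos"],where(s2))
p=np.array(s2["tcp_pos"]); r=R.from_rotvec(s2["tcp_rot"]).as_matrix(); print(r.round(3))
C=[p+r@np.array(v) for v in ([0,0,0],[0,.025,0],[0,.025,.0145],[0,.025,-.0145],[.011,.025,.0145],[-.011,.025,.0145])]
out=[]
for d,(u,v) in((a,(285,100)),(b,(235,205))):
    q=w2px(d,C); print(q.round(1).tolist()); im=cv2.resize(d["frame"][v:v+70,u:u+70],(400,400),interpolation=cv2.INTER_CUBIC)
    k=400/70
    for i,t in enumerate(q): cv2.circle(im,(int((t[0]+.5-u)*k),int((t[1]+.5-v)*k)),3,[(0,0,255),(0,255,255),(0,255,0),(255,0,0),(255,0,255),(255,255,0)][i],-1)
    out.append(im)
cv2.imwrite('pics/tip.png',np.hstack(out))
E
```

```text
1.8667 1.9667 [0.4939656  0.08374777 0.12051654] (array([-50.7, 145.5, 100.1]), array([ 1.16,  0.04, -0.05]))
[[-0.155  0.254  0.955]
 [-0.988 -0.04  -0.15 ]
 [ 0.    -0.966  0.257]]
[[316.2, 155.2], [317.9, 165.0], [321.4, 165.6], [314.4, 164.4], [317.8, 166.8], [324.9, 164.3]]
[[267.9, 245.5], [269.8, 242.1], [270.8, 235.3], [268.8, 248.8], [276.1, 236.3], [265.5, 234.3]]
```

View pics/tip.png

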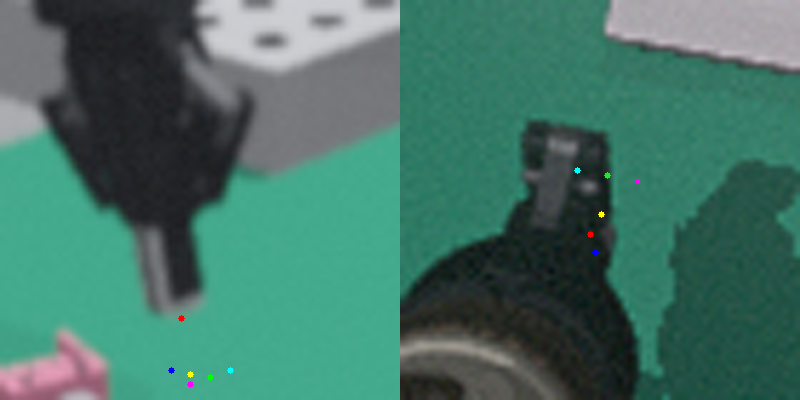

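```bash
python3 - <<'E'
from h import *
from plant import bot
a=dict(np.load('scene0.npz'));b=dict(np.load('top0.npz'))
from scipy.optimize import least_squares
def tri(pa,pb):
    f=lambda P:np.r_[w2px(a,P)[0]-pa,w2px(b,P)[0]-pb]
    o=least_squares(f,[.5,.08,.1]); return o.x.round(4),o.fun.round(1),(FR.T@(o.x-FO)).round(4)
k=400/70
c=lambda x,y,u,v:np.array([x/k-.5+u,y/k-.5+v])
# front-finger tip front edge: scene right-bottom edge, top top-edge
print(tri(c(187,305,285,100),c(167,125,235,205)))
# left unit cap top, pink
print(tri([276,187],[312,271]),tri([224,200],[368,294]))
# rail corners
print(tri([339,186],[271.3,211]), tri([219,236],[418.9,237]))
E
```

```text
(array([0.523 , 0.0824, 0.1378]), array([ 7.4, -0.7,  4.2,  4.4]), array([-0.0422,  0.1488,  0.1378]))
(array([ 0.4392, -0.004 ,  0.047 ]), array([ 0.3, -0. ,  0.2,  0.2]), array([-0.1115,  0.0503,  0.047 ])) (array([ 0.3918, -0.1255,  0.0442]), array([0.7, 0. , 0.5, 0.4]), array([-0.1394, -0.0771,  0.0442]))
(array([0.566 , 0.0857, 0.0603]), array([-0.4,  0. , -0.2, -0.2]), array([-0.0003,  0.1587,  0.0603])) (array([ 0.517 , -0.2287,  0.0572]), array([-0.5, -0. , -0.4, -0.3]), array([ 0.0004, -0.1595,  0.0572]))
```

```bash
python3 - <<'E'
from h import *
from plant import bot
s=bot.sense();a=bot.snapshot("scene");b=bot.snapshot("top")
p=np.array(s["tcp_pos"]); r=R.from_rotvec(s["tcp_rot"]).as_matrix()
out=[]
for d,(u,v,w) in((a,(240,20,160)),(b,(200,180,160))):
    k=400/w; im=cv2.resize(d["frame"][v:v+w,u:u+w],(400,400),interpolation=cv2.INTER_CUBIC)
    for L,col in((.025,(0,255,255)),(0,(0,0,255)),(-.048,(0,255,0)),(-.1,(255,0,0)),(-.2,(255,0,255))):
        for z in(-.04,0,.04):
            t=w2px(d,[p+r@[0,L,z]])[0]; cv2.circle(im,(int((t[0]+.5-u)*k),int((t[1]+.5-v)*k)),2+int(z>0)*2,col,-1)
    out.append(im)
cv2.imwrite('pics/axis.png',np.hstack(out)); print(s["joint_pos"],s["tcp_pos"],p)
E
```

```text
[ 0.22783123  0.14451795 -0.44037246  0.74431675 -0.0965995   1.9429918 ] [0.4939656  0.08374777 0.12051654] [0.4939656  0.08374777 0.12051654]
```

View pics/axis.png

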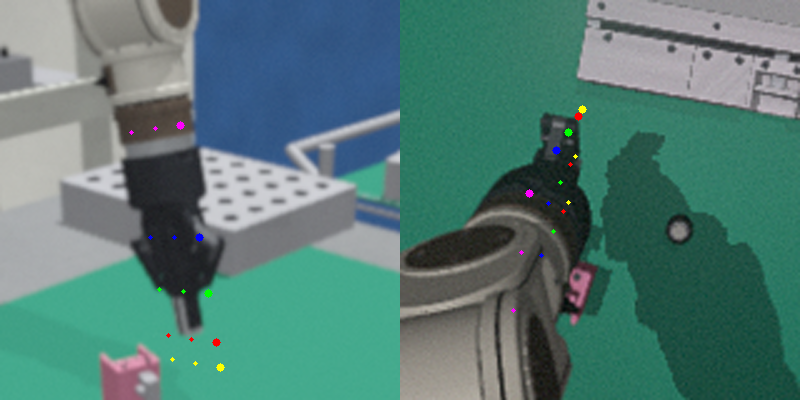

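```bash
python3 - <<'E'
from h import *
a=dict(np.load('scene0.npz'))
p=np.array([.1809,-.4654,.223]); r=R.from_rotvec([-.3791,2.0212,-2.0169]).as_matrix()
im=cv2.resize(a["frame"][20:180,0:160],(600,600),interpolation=cv2.INTER_CUBIC);k=600/160
for L,col in((.025,(0,255,255)),(.012,(255,255,255)),(0,(0,0,255)),(-.048,(0,255,0)),(-.1,(255,0,0))):
    for z in(-.05,0,.05):
        t=w2px(a,[p+r@[0,L,z]])[0]; cv2.circle(im,(int((t[0]+.5)*k),int((t[1]+.5-20)*k)),3,col,-1)
cv2.imwrite('pics/ax0.png',im)
E
```

```text
(no output)
```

View pics/ax0.png

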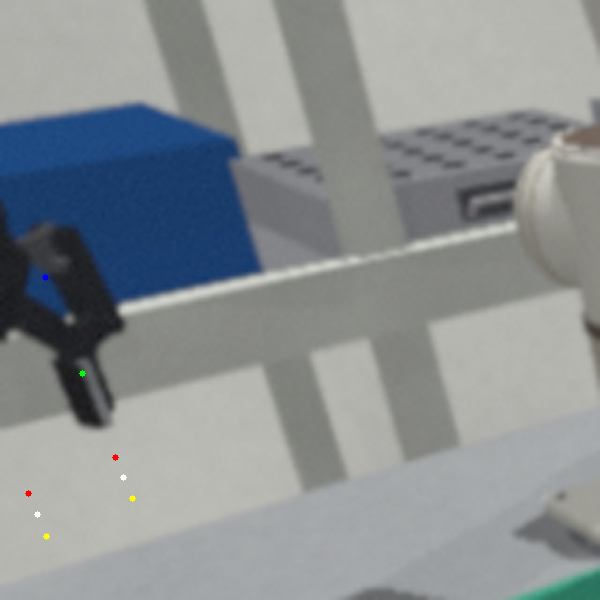

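```bash
python3 - <<'E'
from h import *
a=dict(np.load('scene0.npz'));b=dict(np.load('top0.npz'))
print(w2px(a,[[0,0,0],[.09,0,0],[0,-.09,0],[0,.09,0]]).round(1).tolist())
print(px2w(a,[(185,152)],0),px2w(a,[(187,160)],0))
# table corners
print(px2w(b,[(48,70),(586,78)],0),px2w(a,[(548,173),(338,122),(388,383)],0))
print(px2w(b,[(210,156),(280,133)],0.01),px2w(a,[(413,199),(404,216)],0.01))
print(px2w(b,[(487,122),(550,135),(535,222),(465,211)],.075),px2w(a,[(101,310),(182,277),(232,353)],.075))
im=cv2.resize(a["frame"][80:200,120:280],(800,600),interpolation=cv2.INTER_CUBIC)
t=w2px(a,[[0,0,0]])[0];cv2.circle(im,(int((t[0]-120)*5),int((t[1]-80)*5)),4,(0,0,255),-1)
cv2.imwrite('pics/base.png',im)
E
```

```text
[[186.4, 154.0], [202.1, 162.3], [160.5, 163.2], [210.2, 145.6]]
[[-0.0173895   0.00529643  0.        ]] [[ 0.04081739 -0.02265268  0.        ]]
[[ 0.90006501  0.6517678   0.        ]
 [ 0.90028971 -0.64890339  0.        ]] [[ 0.8982736   0.63899207  0.        ]
 [ 0.17256626  0.54403517  0.        ]
 [ 0.93703837 -0.23406697  0.        ]]
[[0.68962319 0.23386766 0.01      ]
 [0.74461629 0.07599483 0.01      ]] [[0.69172418 0.23040586 0.01      ]
 [0.71745436 0.14845765 0.01      ]]
[[ 0.76478031 -0.37343106  0.075     ]
 [ 0.74088722 -0.51427776  0.075     ]
 [ 0.55181138 -0.47662086  0.075     ]
 [ 0.5725892  -0.32375379  0.075     ]] [[ 0.56550655 -0.47833518  0.075     ]
 [ 0.59116966 -0.35198169  0.075     ]
 [ 0.77827402 -0.38703034  0.075     ]]
```

View pics/base.png

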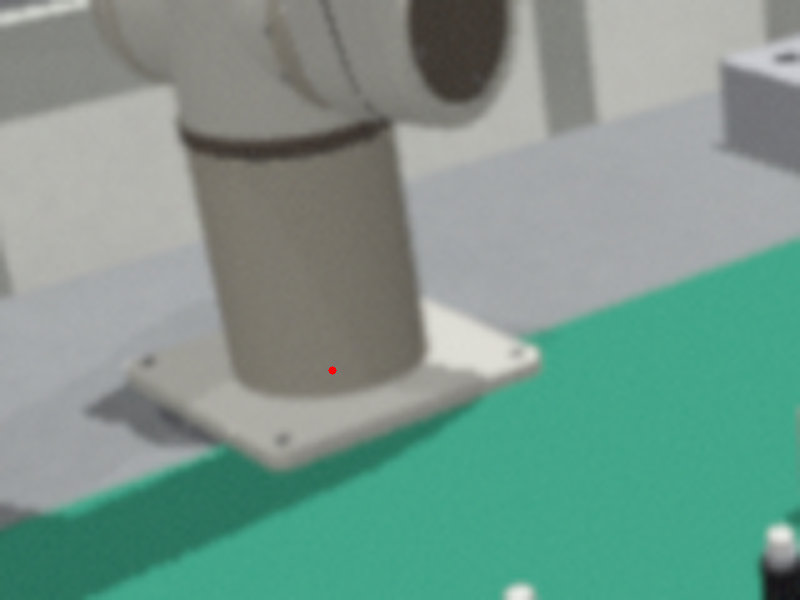

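The static features agree between both cameras and with the given sizes. The visible fingertips do not: in both poses they sit about 33 mm further back along the tool axis than "25 mm ahead of the TCP". I'll plan with the tip as seen, at about TCP −8 mm, and re-check it close to the bench.

```bash
cat >> h.py <<'E'
TL=-.008
OFF=TL*yt+.0145*zt
def where(s):
    r=R.from_rotvec(s["tcp_rot"]).as_matrix(); tip=np.array(s["tcp_pos"])+r@[0,TL,.0145]
    return (FR.T@(tip-FO)*1000).round(1),(FR.T@np.array(s["wrist_force"])).round(2)
E
python3 - <<'E'
from h import *
print(to([-.035,.142,.06]))
E
```

```text
(array([0.38, 7.6 , 0.46]), array([ 0.05,  0.03, -0.02]))
```

Call:
{"fn": "send_rows", "kwargs": {"rows": [[[0, 1.5, 0], [0, 0, 0], 1], [[0.1, 3, 0], [0, 0, 0], 1], [[0.2, 4.5, 0.2], [0, 0, 0], 1], [[0.4, 6.5, 0.3], [0, 0, 0], 1], [[0.4, 7.6, 0.4], [0, 0, 0], 1]]}}

```text
clock: 2.48
tcp_pos: [0.5175, 0.0758, 0.0482]
tcp_rot: [-0.949, 1.112, -1.449]
wrist_force: [-1.2, 0.3, -0.3]
opening: 0.001
```

```bash
python3 - <<'E'
from h import *
from plant import bot
ap([.4,7.6,.4],[0,0,0]); s=bot.sense(); a=bot.snapshot("scene"); s=bot.sense(); b=bot.snapshot("top"); print(s["clock"],state()[0],s["tcp_pos"],where(s)); 
p=np.array(s["tcp_pos"]); r=R.from_rotvec(s["tcp_rot"]).as_matrix()
out=[]
for d,(u,v) in((a,(290,130)),(b,(230,180))):
    k=400/80; im=cv2.resize(d["frame"][v:v+80,u:u+80],(400,400),interpolation=cv2.INTER_CUBIC)
    for L,col in((.025,(0,255,255)),(-.008,(0,0,255))):
        for z in(-.0145,.0145):
          for x in (-.011,.011):
            t=w2px(d,[p+r@[x,L,z]])[0]; cv2.circle(im,(int((t[0]+.5-u)*k),int((t[1]+.5-v)*k)),2+int(z>0)*2,col,1)
    out.append(im)
cv2.imwrite('pics/tip2.png',np.hstack(out))
E
```

```text
2.5333 [0.51668915 0.07633411 0.04840671] [0.51683138 0.07555543 0.04665279] (array([-35.3, 141. ,  58.1]), array([ 0.86,  1.16, -0.7 ]))
```

View pics/tip2.png

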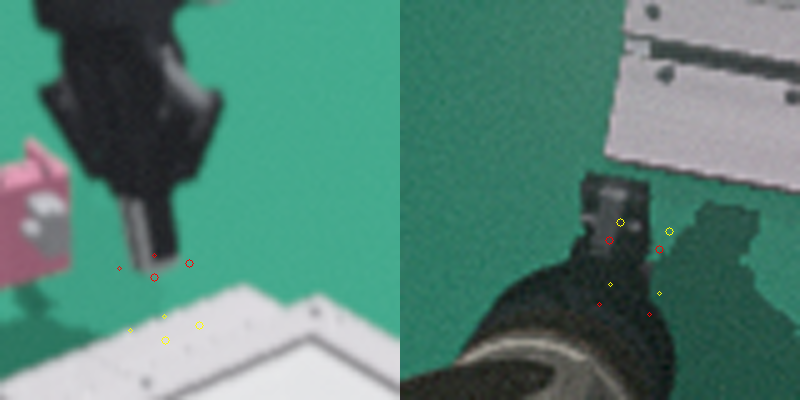

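The scene view shows the real tip at about (321,183) px, with green bench visible between it and the rail's left corner at about (339,187). So the tip as seen is right, and the nominal tip would be hidden behind the rail. I'll lower to z ≈ 45 mm and creep in.

```bash
python3 - <<'E'
from h import *
print(to([-.012,.142,.043]),to([.0,.142,.043]))
print(state()[1].T@fx, state()[1].T@fy)
E
```

```text
(array([-0.02,  2.24,  1.84]), array([ 0.05,  0.03, -0.02])) (array([-0.02,  2.55,  3.  ]), array([ 0.05,  0.03, -0.02]))
[5.77558972e-04 2.58007788e-01 9.66120804e-01] [-9.99978680e-01  3.98282460e-04  4.91436143e-04]
```

Call:
{"fn": "send_rows", "kwargs": {"rows": [[[0, 0.6, 0.2], [0, 0, 0], 1], [[0, 1.2, 0.5], [0, 0, 0], 1], [[0, 1.7, 0.9], [0, 0, 0], 1], [[0, 2.1, 1.4], [0, 0, 0], 1], [[0, 2.24, 1.84], [0, 0, 0], 1]]}}

```text
clock: 3.0
tcp_pos: [0.5409, 0.0726, 0.0313]
tcp_rot: [-0.95, 1.112, -1.448]
wrist_force: [-0.9, -0.1, 0.3]
opening: -0.003
```

```bash
python3 - <<'E'
from h import *
from plant import bot
ap([0,2.24,1.84],[0,0,0]); s=bot.sense(); print(s["clock"],where(s))
E
```

```text
3.0 (array([-11. , 141.9,  42.8]), array([-0.91, -0.22,  0.33]))
```

Call:
{"fn": "send_rows", "kwargs": {"rows": [[[0, 0.05, 0.19], [0, 0, 0], 1], [[0, 0.1, 0.39], [0, 0, 0], 1], [[0, 0.15, 0.58], [0, 0, 0], 1], [[0, 0.2, 0.77], [0, 0, 0], 1], [[0, 0.2, 0.77], [0, 0, 0], 1]]}}

```text
clock: 3.42
tcp_pos: [0.5485, 0.0714, 0.0317]
tcp_rot: [-0.95, 1.112, -1.448]
wrist_force: [-0.2, -0.1, 0.1]
opening: -0.004
```

```bash
python3 - <<'E'
from h import *
from plant import bot
ap([0,.2,.77],[0,0,0]); s=bot.sense(); print(s["clock"],where(s))
E
```

```text
3.4167 (array([ -3.4, 141.9,  43.2]), array([-0.17, -0.11,  0.09]))
```

Call:
{"fn": "send_rows", "kwargs": {"rows": [[[0, 0.03, 0.1], [0, 0, 0], 1], [[0, 0.05, 0.19], [0, 0, 0], 1], [[0, 0.08, 0.29], [0, 0, 0], 1], [[0, 0.1, 0.39], [0, 0, 0], 1], [[0, 0.1, 0.39], [0, 0, 0], 1]]}}

```text
clock: 3.83
tcp_pos: [0.5523, 0.0708, 0.0316]
tcp_rot: [-0.95, 1.112, -1.448]
wrist_force: [-0.6, 0.3, -0.1]
opening: 0.0
```

```bash
python3 - <<'E'
from h import *
from plant import bot
ap([0,.1,.39],[0,0,0]); s=bot.sense(); print(s["clock"],where(s))
E
```

```text
3.8333 (array([  0.5, 141.9,  43.1]), array([-0.61,  0.2 , -0.06]))
```

Call:
{"fn": "send_rows", "kwargs": {"rows": [[[0, 0.03, 0.1], [0, 0, 0], 1], [[0, 0.05, 0.19], [0, 0, 0], 1], [[0, 0.08, 0.29], [0, 0, 0], 1], [[0, 0.1, 0.39], [0, 0, 0], 1], [[0, 0.1, 0.39], [0, 0, 0], 1]]}}

```text
clock: 4.25
tcp_pos: [0.5531, 0.0705, 0.0306]
tcp_rot: [-0.955, 1.116, -1.445]
wrist_force: [-8.3, 2.0, 5.2]
opening: 0.002
```

```bash
python3 - <<'E'
from h import *
from plant import bot
ap([0,.1,.39],[0,0,0]); s=bot.sense(); print(s["clock"],where(s))
E
```

```text
4.25 (array([  1.4, 141.7,  42. ]), array([-8.48,  0.68,  5.18]))
```

Contact is made at x ≈ 0 (8.5 N). I back off 1 mm and begin the slide to the right, watching the force.

Call:
{"fn": "send_rows", "kwargs": {"rows": [[[0, -0.02, -0.1], [0, 0, 0], 1], [[0.3, -0.02, -0.1], [0, 0, 0], 1], [[0.8, -0.02, -0.1], [0, 0, 0], 1], [[1.4, -0.02, -0.1], [0, 0, 0], 1], [[2, -0.02, -0.1], [0, 0, 0], 1]]}}

```text
clock: 4.67
tcp_pos: [0.5501, 0.0516, 0.0304]
tcp_rot: [-0.953, 1.115, -1.444]
wrist_force: [-4.0, 4.6, -0.3]
opening: 0.002
```

```bash
python3 - <<'E'
from h import *
from plant import bot
ap([2,-.02,-.1],[0,0,0]); s=bot.sense(); print(s["clock"],where(s)); d=bot.snapshot("scene"); cv2.imwrite('pics/s3.png',cv2.resize(d["frame"][120:240,220:380],(800,600),interpolation=cv2.INTER_CUBIC))
E
```

```text
4.6667 (array([  1.3, 122.5,  41.9]), array([-4.67,  3.89, -0.29]))
```

View pics/s3.png

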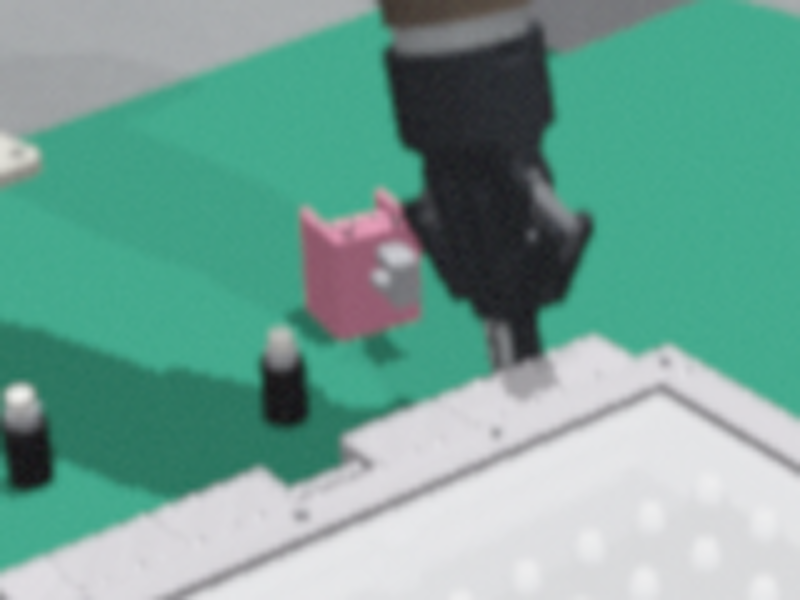

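The picture shows the tip at about crop (515,370), against the rail's front and below its top edge. Sliding on with about 4.7 N normal force.

Call:
{"fn": "send_rows", "kwargs": {"rows": [[[0.7, 0, 0], [0, 0, 0], 1], [[1.4, 0, 0], [0, 0, 0], 1], [[2.1, 0, 0], [0, 0, 0], 1], [[2.8, 0, 0], [0, 0, 0], 1], [[3.5, 0, 0], [0, 0, 0], 1]]}}

```text
clock: 5.13
tcp_pos: [0.5446, 0.0168, 0.0304]
tcp_rot: [-0.953, 1.115, -1.444]
wrist_force: [-4.0, 4.4, -0.0]
opening: 0.002
```

```bash
python3 - <<'E'
from h import *
from plant import bot
ap([3.5,0,0],[0,0,0]); s=bot.sense(); print(s["clock"],where(s))
E
```

```text
5.1333 (array([ 1.4, 87.3, 41.9]), array([-4.61,  3.69, -0.05]))
```

Call:
{"fn": "send_rows", "kwargs": {"rows": [[[0.7, 0, 0], [0, 0, 0], 1], [[1.4, 0, 0], [0, 0, 0], 1], [[2.1, 0, 0], [0, 0, 0], 1], [[2.8, 0, 0], [0, 0, 0], 1], [[3.5, 0, 0], [0, 0, 0], 1]]}}

```text
clock: 5.55
tcp_pos: [0.5392, -0.0178, 0.0304]
tcp_rot: [-0.953, 1.115, -1.444]
wrist_force: [-4.3, 3.9, 0.3]
opening: -0.002
```

```bash
python3 - <<'E'
from h import *
from plant import bot
ap([3.5,0,0],[0,0,0]); s=bot.sense(); print(s["clock"],where(s))
E
```

```text
5.55 (array([ 1.4, 52.2, 41.9]), array([-4.86,  3.21,  0.34]))
```

Call:
{"fn": "send_rows", "kwargs": {"rows": [[[0.7, 0, 0], [0, 0, 0], 1], [[1.4, 0, 0], [0, 0, 0], 1], [[2.1, 0, 0], [0, 0, 0], 1], [[2.8, 0, 0], [0, 0, 0], 1], [[3.5, 0, 0], [0, 0, 0], 1]]}}

```text
clock: 5.97
tcp_pos: [0.5338, -0.0525, 0.0304]
tcp_rot: [-0.953, 1.115, -1.445]
wrist_force: [-3.9, 4.4, -0.3]
opening: 0.001
```

```bash
python3 - <<'E'
from h import *
from plant import bot
ap([3.5,0,0],[0,0,0]); s=bot.sense(); print(s["clock"],where(s))
E
```

```text
5.9667 (array([ 1.5, 17.2, 41.8]), array([-4.58,  3.71, -0.3 ]))
```

Call:
{"fn": "send_rows", "kwargs": {"rows": [[[0.3, 0, 0], [0, 0, 0], 1], [[0.6, 0, 0], [0, 0, 0], 1], [[0.9, 0, 0], [0, 0, 0], 1], [[1.2, 0, 0], [0, 0, 0], 1], [[1.5, 0, 0], [0, 0, 0], 1]]}}

```text
clock: 6.38
tcp_pos: [0.5329, -0.0682, 0.0311]
tcp_rot: [-0.951, 1.112, -1.448]
wrist_force: [-0.5, -0.3, 0.3]
opening: -0.005
```

```bash
python3 - <<'E'
from h import *
from plant import bot
ap([1.5,0,0],[0,0,0]); s=bot.sense(); print(s["clock"],where(s))
E
```

```text
6.3833 (array([ 3. ,  1.6, 42.6]), array([-0.4 , -0.34,  0.29]))
```

Call:
{"fn": "send_rows", "kwargs": {"rows": [[[0.2, 0, 0], [0, 0, 0], 1], [[0.4, 0, 0], [0, 0, 0], 1], [[0.6, 0, 0], [0, 0, 0], 1], [[0.8, 0, 0], [0, 0, 0], 1], [[0.8, 0, 0], [0, 0, 0], 1]]}}

```text
clock: 6.8
tcp_pos: [0.5324, -0.0765, 0.0317]
tcp_rot: [-0.95, 1.112, -1.449]
wrist_force: [-0.2, -0.0, 0.0]
opening: -0.002
```

```bash
python3 - <<'E'
from h import *
from plant import bot
ap([.8,0,0],[0,0,0]); s=bot.sense(); print(s["clock"],where(s))
E
```

```text
6.8 (array([ 3.8, -6.7, 43.2]), array([-0.16, -0.04,  0.03]))
```

The tip dropped into the notch: the force fell to zero and x advanced, at y ≈ +2 to −7. This matches the slot seen in the images. I'll centre and move in toward the key.

Call:
{"fn": "send_rows", "kwargs": {"rows": [[[0.3, 0, 0], [0, 0, 0], 1], [[0.3, 0.05, 0.24], [0, 0, 0], 1], [[0.3, 0.1, 0.48], [0, 0, 0], 1], [[0.3, 0.18, 0.72], [0, 0, 0], 1], [[0.3, 0.26, 0.97], [0, 0, 0], 1]]}}

```text
clock: 7.22
tcp_pos: [0.5419, -0.0804, 0.0315]
tcp_rot: [-0.95, 1.112, -1.448]
wrist_force: [0.5, 0.3, -0.9]
opening: 0.0
```

```bash
python3 - <<'E'
from h import *
from plant import bot
ap([.3,.26,.97],[0,0,0]); s=bot.sense(); print(s["clock"],where(s)); d=bot.snapshot("scene"); cv2.imwrite('pics/s4.png',cv2.resize(d["frame"][120:240,220:380],(800,600),interpolation=cv2.INTER_CUBIC))
E
```

```text
7.2167 (array([13.8, -9.1, 43. ]), array([ 0.41,  0.36, -0.87]))
```

View pics/s4.png

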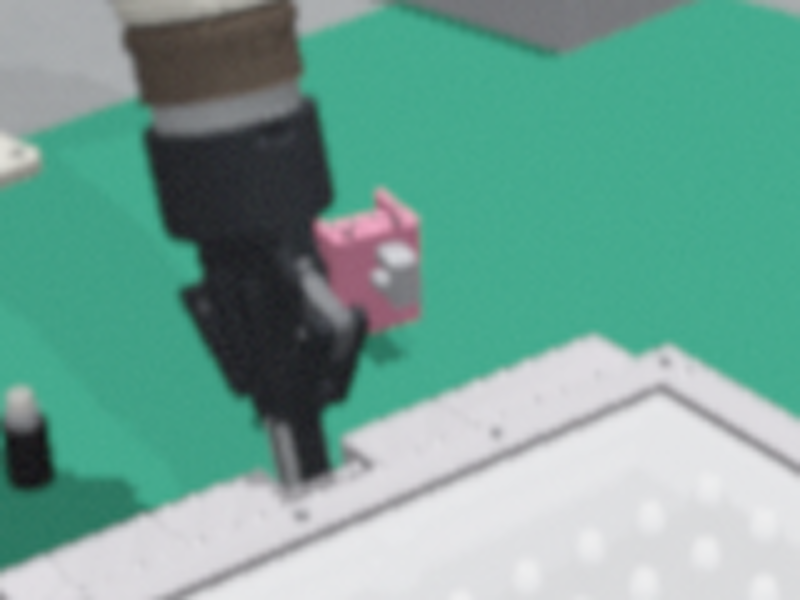

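The tip is inside the notch at crop (310,485), a little toward its right-hand wall. I shift 2 mm left and creep onto the key.

Call:
{"fn": "send_rows", "kwargs": {"rows": [[[-0.2, 0, 0], [0, 0, 0], 1], [[-0.2, 0.05, 0.19], [0, 0, 0], 1], [[-0.2, 0.1, 0.39], [0, 0, 0], 1], [[-0.2, 0.15, 0.58], [0, 0, 0], 1], [[-0.2, 0.15, 0.58], [0, 0, 0], 1]]}}

```text
clock: 7.68
tcp_pos: [0.5466, -0.079, 0.031]
tcp_rot: [-0.952, 1.114, -1.447]
wrist_force: [-3.3, 1.1, 1.9]
opening: 0.004
```

```bash
python3 - <<'E'
from h import *
from plant import bot
ap([-.2,.15,.58],[0,0,0]); s=bot.sense(); print(s["clock"],where(s))
E
```

```text
7.6833 (array([18.2, -7. , 42.4]), array([-3.38,  0.58,  1.89]))
```

Call:
{"fn": "send_rows", "kwargs": {"rows": [[[0, 0.05, 0.1], [0, 0, 0], 1], [[0, 0.05, 0.19], [0, 0, 0], 1], [[0, 0.08, 0.29], [0, 0, 0], 1], [[0, 0.1, 0.39], [0, 0, 0], 1], [[0, 0.1, 0.39], [0, 0, 0], 1]]}}

```text
clock: 8.1
tcp_pos: [0.5497, -0.0796, 0.0307]
tcp_rot: [-0.953, 1.115, -1.446]
wrist_force: [-4.8, 1.4, 3.4]
opening: 0.002
```

```bash
python3 - <<'E'
from h import *
from plant import bot
ap([0,.1,.39],[0,0,0]); s=bot.sense(); print(s["clock"],where(s))
E
```

```text
8.1 (array([21.4, -7.1, 42.2]), array([-5.01,  0.66,  3.39]))
```

Call:
{"fn": "send_rows", "kwargs": {"rows": [[[0, 0.03, 0.1], [0, 0, 0], 1], [[0, 0.05, 0.19], [0, 0, 0], 1], [[0, 0.08, 0.29], [0, 0, 0], 1], [[0, 0.1, 0.39], [0, 0, 0], 1], [[0, 0.1, 0.39], [0, 0, 0], 1]]}}

```text
clock: 8.52
tcp_pos: [0.5534, -0.0801, 0.0307]
tcp_rot: [-0.954, 1.116, -1.446]
wrist_force: [-7.5, 1.6, 4.7]
opening: -0.002
```

```bash
python3 - <<'E'
from h import *
from plant import bot
ap([0,.1,.39],[0,0,0]); s=bot.sense(); print(s["clock"],where(s));d=bot.snapshot("scene"); cv2.imwrite('pics/s5.png',d["frame"])
E
```

```text
8.5167 (array([25.1, -7.1, 42.1]), array([-7.69,  0.36,  4.69]))
```

View pics/s5.png

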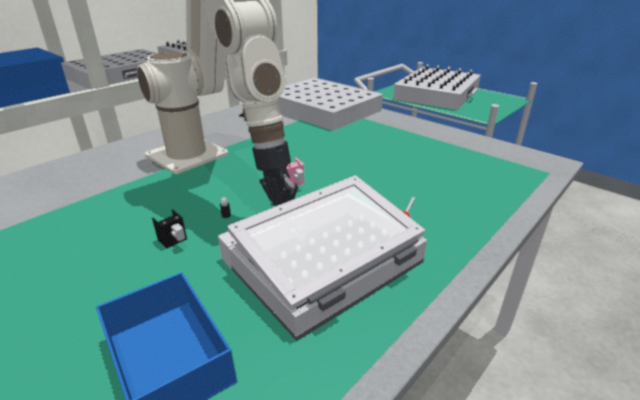

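The cover has unlatched and is rising, and its near edge is lifting clear of the hand. I hold the key and let the cover open fully.

Call:
{"fn": "send_rows", "kwargs": {"rows": [[[0, 0, 0], [0, 0, 0], 1], [[0, 0, 0], [0, 0, 0], 1], [[0, 0, 0], [0, 0, 0], 1], [[0, 0, 0], [0, 0, 0], 1], [[0, 0, 0], [0, 0, 0], 1]]}}

```text
clock: 8.98
tcp_pos: [0.5532, -0.0801, 0.0307]
tcp_rot: [-0.954, 1.116, -1.446]
wrist_force: [-7.4, 1.1, 5.0]
opening: -0.001
```

Call:
{"fn": "send_rows", "kwargs": {"rows": [[[0, 0, 0], [0, 0, 0], 1], [[0, 0, 0], [0, 0, 0], 1], [[0, 0, 0], [0, 0, 0], 1], [[0, 0, 0], [0, 0, 0], 1], [[0, 0, 0], [0, 0, 0], 1]]}}

```text
clock: 9.4
tcp_pos: [0.5532, -0.0801, 0.0307]
tcp_rot: [-0.954, 1.116, -1.446]
wrist_force: [-7.5, 1.8, 4.9]
opening: 0.0
```

Call:
{"fn": "send_rows", "kwargs": {"rows": [[[0, 0, 0], [0, 0, 0], 1], [[0, 0, 0], [0, 0, 0], 1], [[0, 0, 0], [0, 0, 0], 1], [[0, 0, 0], [0, 0, 0], 1], [[0, 0, 0], [0, 0, 0], 1]]}}

```text
clock: 9.82
tcp_pos: [0.5532, -0.0801, 0.0307]
tcp_rot: [-0.954, 1.116, -1.446]
wrist_force: [-7.1, 2.7, 4.5]
opening: -0.002
```

Call:
{"fn": "send_rows", "kwargs": {"rows": [[[0, 0, 0], [0, 0, 0], 1], [[0, 0, 0], [0, 0, 0], 1], [[0, 0, 0], [0, 0, 0], 1], [[0, 0, 0], [0, 0, 0], 1], [[0, 0, 0], [0, 0, 0], 1]]}}

```text
clock: 10.23
tcp_pos: [0.5532, -0.0801, 0.0307]
tcp_rot: [-0.954, 1.116, -1.446]
wrist_force: [-7.2, 1.0, 4.8]
opening: 0.001
```

Call:
{"fn": "send_rows", "kwargs": {"rows": [[[0, 0, 0], [0, 0, 0], 1], [[0, 0, 0], [0, 0, 0], 1], [[0, 0, 0], [0, 0, 0], 1], [[0, 0, 0], [0, 0, 0], 1], [[0, 0, 0], [0, 0, 0], 1]]}}

```text
clock: 10.65
tcp_pos: [0.5532, -0.0801, 0.0307]
tcp_rot: [-0.954, 1.116, -1.446]
wrist_force: [-6.9, 2.0, 5.1]
opening: 0.001
```

Call:
{"fn": "send_rows", "kwargs": {"rows": [[[0, 0, 0], [0, 0, 0], 1], [[0, 0, 0], [0, 0, 0], 1], [[0, 0, 0], [0, 0, 0], 1], [[0, 0, 0], [0, 0, 0], 1], [[0, 0, 0], [0, 0, 0], 1]]}}

```text
clock: 11.07
tcp_pos: [0.5532, -0.0801, 0.0307]
tcp_rot: [-0.954, 1.116, -1.446]
wrist_force: [-7.9, 1.5, 4.7]
opening: -0.002
```

Call:
{"fn": "send_rows", "kwargs": {"rows": [[[0, 0, 0], [0, 0, 0], 1], [[0, 0, 0], [0, 0, 0], 1], [[0, 0, 0], [0, 0, 0], 1], [[0, 0, 0], [0, 0, 0], 1], [[0, 0, 0], [0, 0, 0], 1]]}}

```text
clock: 11.48
tcp_pos: [0.5532, -0.0801, 0.0307]
tcp_rot: [-0.954, 1.116, -1.446]
wrist_force: [-7.2, 1.3, 4.5]
opening: 0.002
```

Call:
{"fn": "send_rows", "kwargs": {"rows": [[[0, 0, 0], [0, 0, 0], 1], [[0, 0, 0], [0, 0, 0], 1], [[0, 0, 0], [0, 0, 0], 1], [[0, 0, 0], [0, 0, 0], 1], [[0, 0, 0], [0, 0, 0], 1]]}}

```text
clock: 11.9
tcp_pos: [0.5532, -0.0801, 0.0307]
tcp_rot: [-0.954, 1.116, -1.446]
wrist_force: [-8.1, 1.5, 4.7]
opening: 0.0
```

```bash
python3 - <<'E'
from h import *
from plant import bot
s=bot.sense(); print(s["clock"],where(s));d=bot.snapshot("scene"); cv2.imwrite('pics/s6.png',d["frame"])
E
```

```text
11.9 (array([25. , -7.1, 42.1]), array([-8.2 ,  0.22,  4.66]))
```

View pics/s6.png

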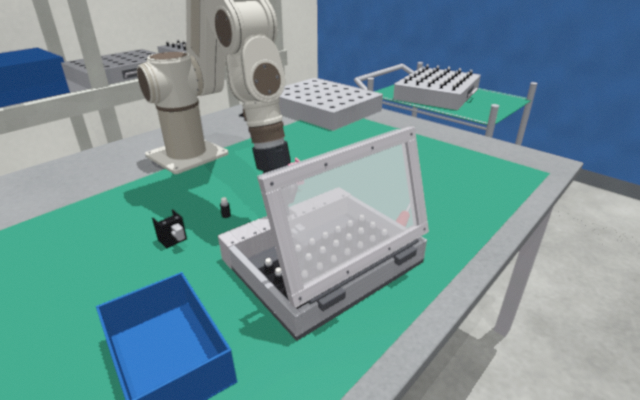

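The cover is up at roughly 70°, with its free edge at about (265,178)–(412,132). Taking the hand out: straight back first, then up.

Call:
{"fn": "send_rows", "kwargs": {"rows": [[[0, -0.15, -0.6], [0, 0, 0], 1], [[0, -0.4, -1.5], [0, 0, 0], 1], [[0, -0.75, -2.8], [0, 0, 0], 1], [[0, -1.1, -4.1], [0, 0, 0], 1], [[0, -1.2, -4.6], [0, 0, 0], 1]]}}

```text
clock: 12.37
tcp_pos: [0.5072, -0.0731, 0.0312]
tcp_rot: [-0.951, 1.113, -1.448]
wrist_force: [-0.2, -0.2, 0.1]
opening: 0.003
```

```bash
python3 - <<'E'
from h import *
from plant import bot
ap([0,-1.2,-4.6],[0,0,0]); s=bot.sense(); print(s["clock"],where(s))
E
```

```text
12.3667 (array([-21.6,  -7.3,  42.6]), array([-0.21, -0.24,  0.06]))
```

Call:
{"fn": "send_rows", "kwargs": {"rows": [[[0, -2, -0.5], [0, 0, 0], 1], [[0, -5, -1.3], [0, 0, 0], 1], [[0, -8, -2.1], [0, 0, 0], 1], [[0, -11, -3], [0, 0, 0], 1], [[0, -14, -4], [0, 0, 0], 1]]}}

```text
clock: 12.78
tcp_pos: [0.435, -0.0617, 0.158]
tcp_rot: [-0.949, 1.11, -1.449]
wrist_force: [0.4, -0.1, -0.2]
opening: -0.001
```

Call:
{"fn": "send_rows", "kwargs": {"rows": [[[0, -0.5, -2], [0, 0, 0], 1], [[0, -1, -5], [0, 0, 0], 1], [[0, -1.5, -8], [0, 0, 0], 1], [[0, -1.5, -10], [0, 0, 0], 1], [[0, -1.5, -10], [0, 0, 0], 1]]}}

```text
clock: 13.2
tcp_pos: [0.3314, -0.0455, 0.1435]
tcp_rot: [-0.953, 1.114, -1.447]
wrist_force: [0.4, 0.3, -1.0]
opening: -0.005
```

```bash
python3 - <<'E'
from h import *
from plant import bot
s=bot.sense(); print(s["clock"],where(s),s["joint_vel"])
d=bot.snapshot("scene"); b=bot.snapshot("top")
np.savez('s7.npz',**d)
def edge(th,y,r=.208,h=.007):
    # frame local: r toward robot, thickness up
    x=.266-r*np.cos(th)+h*np.sin(th); z=.070+r*np.sin(th)+h*np.cos(th); return FO+FR@np.array([x,y,z])
for name,D in(("s7",d),("t7",b)):
    im=D["frame"].copy()
    for th,c in((1.25,(0,0,255)),(1.1,(255,0,0))):
        for y in(.16,-.16):
            q=w2px(D,[edge(th,y)])[0]; print(name,th,y,q.round(1)); cv2.circle(im,tuple(int(t*8) for t in q),20,c,1,cv2.LINE_AA,3)
    cv2.imwrite(f'pics/{name}.png',im)
E
```

```text
13.2 (array([-199.6,   -7.4,  154.9]), array([ 0.36,  0.32, -1.  ])) [-0.002988    0.05428382  0.0857557  -0.04557848 -0.0002535  -0.00259673]
s7 1.25 0.16 [415.5 128.8]
s7 1.25 -0.16 [263.8 181.9]
s7 1.1 0.16 [402.8 129.9]
s7 1.1 -0.16 [253.9 181. ]
t7 1.25 0.16 [279.4  86.7]
t7 1.25 -0.16 [462.1 118.9]
t7 1.1 0.16 [276.9 104.7]
t7 1.1 -0.16 [457.9 136.5]
```

View pics/s7.png

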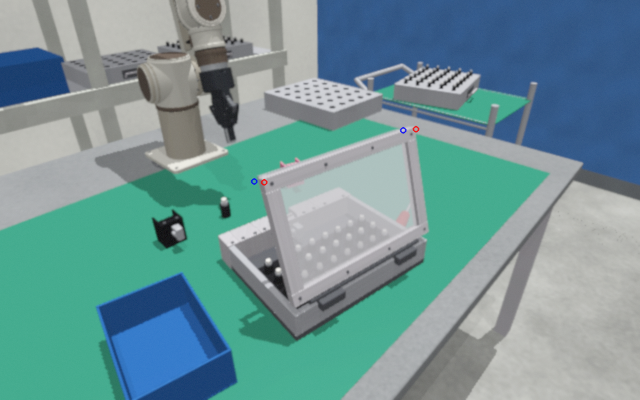

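View pics/t7.png

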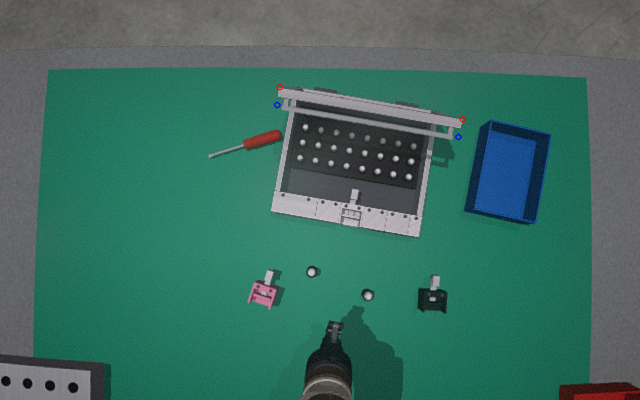

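The cover edge matches the 1.25 rad model points (red) in both views. Units (312,271) and (368,295), both look-alikes, the screwdriver and the tote are at their starting pixels. I'll let the arm settle, then hand in.

Call:
{"fn": "send_rows", "kwargs": {"rows": [[[0, 0, 0], [0, 0, 0], 1], [[0, 0, 0], [0, 0, 0], 1], [[0, 0, 0], [0, 0, 0], 1], [[0, 0, 0], [0, 0, 0], 1], [[0, 0, 0], [0, 0, 0], 1]]}}

```text
clock: 13.72
tcp_pos: [0.3359, -0.0461, 0.1449]
tcp_rot: [-0.951, 1.113, -1.448]
wrist_force: [-0.4, -0.1, -0.1]
opening: -0.002
```

```bash
python3 - <<'E'
from plant import bot
s=bot.sense(); print(s["clock"],s["wrist_force"]); print(bot.sign_off())
E
```

```text
13.7167 [-0.37496106 -0.13010532 -0.0920588 ]
the job is handed in; nothing more can be done
None
```

The cover is fully open and the job is handed in, at 13.7 s on the clock.

**What I did:**
- With the gripper shut, I touched the rail's front face near its left end, at y ≈ +142 mm.
- I slid right at about 4.7 N until the tip dropped into the notch near y ≈ 0.
- I pressed the key about 7.5 mm at about 8 N and held it for about 3.4 s while the cover rose by itself. Then I drew back and up.

**Last checks:**
- The cover edge matches the fully open angle (1.25 rad) in both camera views.
- Wrist force is about 0, and the hand is roughly 0.2 m in front of the rail.
- The units, look-alikes, tote and screwdriver are where they started in the images.

**One disagreement:** in the images the fingertips sat about 33 mm further back along the tool than the stated 25 mm ahead of the TCP. I worked from the images, and contact with the rail and the key then came within about 1.5 mm of where I expected it.

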